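Switch off the kiln's power box with its square key and draw the fuse carrier

ROBOT

A 6-joint arm with a two-finger parallel gripper is mounted at the origin on a cart in front of the work surface, level with it; the furniture and walls round the work are solid. World frame = base frame: x ahead of the robot, y to its left, z up, the work surface at z = 0. Lengths are in m, angles in degrees, forces in N, time in s.
With the tool pointing down it reaches from about 0.3 to 0.75 m from the base axis. Payload 8.5 kg.
Tool frame: the origin (TCP) lies midway between the tips of the shut fingers; the grasp point (between the pads) lies 19 mm behind it; z points along the fingers, y is the line along which they close (so a half turn about z gives the same grasp; the last joint's range is limited). The gripper opens to 85 mm and grips with 20 to 120 N. Pads are 22 mm wide; open, the fingers measure 114 mm over their backs; the gripper's body (76 mm by 85 mm) begins 54 mm behind the grasp point. The pads swing forward as they close: fully open they stand 13 mm farther back than shut.
Start: joints at [60.315, 21.807, 74.336, -0, 83.858, -12.336], TCP at [0.164, 0.525, 0.231] pointing down, gripper open.
Joint ranges: [-178.18, 178.18], [-50.72, 133.34], [12.68, 142.11], [-81.47, 261.47], [9.98, 163.14], [-165.26, 165.26]. Speed limits (degrees/s): [136.94, 136.94, 180, 180, 180, 180].

INTERFACE

Orientations are given as a 3x3 rotation matrix whose columns are the frame's x, y, z axes.
In Python, from rig import env, viewer, recognise, pinpoint gives the robot as it stands.
- The arm moves only by the tool move_arm, never from a script. Its argument "plan" is text: rows parted by semicolons, each of 7 numbers parted by spaces: the shift along the tool's x, y, z in m, then the turn, a rotation vector about the tool's x, y, z in rad, then the finger opening in m, from 0 to 0.0854. A call has 1 to 12 rows; each row shifts and turns the commanded pose from where the row before left it, along the tool's axes as they then stand; what a row does not reach is not made up. A row lasts 1/8 s, in which the tool goes at most 62.5 mm and 10.7 degrees, less where a joint would pass 70% of its speed; a pose out of reach is approached as far as the arm can. A call is refused whole if a number of a shift passes 0.0625 or a number of a turn 0.188, either way. A call with a gripper value outside its range is refused whole. The fingers move at their own pace and stop on an object; "grip_force" is the grip in N (left out, the last holds). Time passes only in rows, so rows that do not move let the fingers close. It gives the time, the measured TCP pose, the force, the opening and the grip force at its end, in the units of the state.
- env.observe(): the state, without advancing time (a new reading comes with each control period).
- viewer.get_image(name): name is "side" or "top" or "wrist"; returns (picture, depth): 420x560x3 uint8, red, green, blue; 420x560 float32, m along the optical axis (not along the pixel's ray), 0 where there is no reading.
- viewer.calibration(name): a dict with "fx", "fy", "cx", "cy" (pixels), "k1" (the pictures are not rectified: a ray, as slopes to the right and down, at radius r is drawn at 1 + k1 r^2 times it, then the intrinsics apply), "R" (3x3) and "t" (3): a world point X has camera coordinates R X + t. Camera axes: x right, y down, z forward; pixel columns grow to the right and rows downward; lengths in m; the calibration is good to about 2 mm. A picture is of the moment at which its call begins: read the wrist's pose just before it. calibration takes no time and is no camera call; for the wrist camera it gives the pose at the moment of the call.
- env.close_job(): hands the job in; it is judged then, once.
Trained networks look in the newest picture that a camera, given by its name, has taken for a name from the list of things; names that differ only in an ending like _2 or _b are one class to them, and where a whole thing is asked for, a point or a joint stands for the part that bears it (a point fixed in the world has none). Each returns a list of dicts, best first, with "conf" (0 to 1); they miss things now and then, are a little off and sometimes report something else, mostly with a low value. They report only what shows in the picture. A call takes as long as a camera call. They do not tell look-alikes from the thing itself.
- recognise(camera, name): "extent" ([centre column, centre row, width, height] in pixels, round what is visible of it).
- pinpoint(camera, name): "pixel" ([column, row] in pixels: a listed point, or the origin of a listed thing).
The state is a dict: "time_s": time; "q": joint angles; "qvel": joint speeds; "joint_efforts": joint torques, N m; "position": TCP position; "tool_rot": TCP orientation; "ft_force": force on the tool from outside, world axes, zero at the start; "wrist_torque": the same for the moment, N m; "grip_width": finger opening in m; "gripper_force": force on a finger pad.
Only numpy, scipy, OpenCV 4.12 (cv2) and the standard library are available. Lean on these libraries where they do the work, as an engineer would, in place of code of your own. Each camera call takes 0.05 s, during which the arm holds its last target. There are 200 camera calls.

TASK

The test kiln's power box on the bench needs its fuse out: push the loose square-socketed switch key fully down onto the switch's square spindle, turn it counter-clockwise as far as it goes to OFF (this draws the locking bolt out of the fuse carrier) and leave the key on. Then pinch the two sprung catches of the fuse carrier together, draw the carrier up well clear of the box, and finish still holding it there, upright and with both catches squeezed. Leave the other things on the bench where they are.

Things in the scene. Friction and masses are not known exactly. Their poses are not given: they have to be found in the camera images.
- kiln_box: grey steel power box, fixed, 160 (its x) x 280 (y) x 60 mm high; origin at the centre of its underside, z up, x to its back, y to its left. On its top (z = 60 mm): at y = 72 mm a switch housing 84 x 80 x 13 mm with the square spindle in its middle; at y = -66 mm the fuse holder; between them a flat steel locking bolt runs along y into the carrier through a guide clip 15 mm high
- holder_mouth (a point): centre of the open top of the fuse holder, a grey frame on the box 78 (x) x 74 (y) x 22 mm high in which the carrier sits; axes as the box's. Its front and back lips hold the carrier's hooks; its top is 82 mm above the bench
- spindle_tip (a point): centre of the top end of the switch's steel spindle, 96 mm above the bench: an upright 14 mm square shaft, its top 3 mm tapered to 9 mm, 18.5 mm above a round 48 mm aluminium disc that turns with it and stops the key. The point turns with the spindle; its x and y are square to the shaft's faces, z up
- spindle (a joint): turn of the spindle, rad: about 0 (0 to 0.15 at the start) = ON, the disc's nose points to the raised bar; grows counter-clockwise seen from above to 1.047 = OFF, a hard stop, nose at the raised ring. Needs 0.15 to 0.25 N m, stays where left. At 0 its axes are parallel to the box's. ON: the bolt locks the carrier down; OFF: it is drawn out
- switch_key: loose black key, standing upright on the bench, 0.11 kg, 49 mm high: square hub 30 x 30 x 24 mm, above it a cross grip 76 (its x) x 14 (y) x 25 mm. Origin under its centre, z up. In the underside a 15.5 mm square bore, 20.5 mm deep, sides along x and y; 0.75 mm room a side, 0.1 rad play each way. Fits in any of four ways, 90 degrees apart. Fully down, its origin is 18.5 mm below spindle_tip
- fuse_carrier: black fuse carrier, white fuse in its open top, 0.2 kg, 62 mm high, seated in the holder, axes as the box's; origin under its centre, on the box's top when seated. In front and behind (-x, +x) stand two ribbed grey catch plates 24 mm wide (y), z = 3 to 58 mm, outer faces 48 mm apart, 38 mm when squeezed. They can be pinched above the frame, z = 24 to 58 mm. It must rise 25 mm to leave the holder
- catch_near (a joint): inward travel of the catch plate on the carrier's -x side (towards the robot), m: 0 = sprung out, its hook caught 3 mm under the holder's lip; 0.005 = squeezed fully in; spring 4 N at 0, 8 N at 0.005. The hook is free of the lip beyond about 0.004
- catch_far (a joint): the same for the catch plate on the carrier's +x side
- stamp: bystander: beech stamp block 55 x 22 x 21 mm, origin under its centre
- clay_dish: bystander: square clay dish 90 x 90 x 31 mm, origin under its centre
- hump_mould: bystander: wooden hump mould 72 x 72 x 34 mm, origin under its centre
- ink_tin: bystander: little black tin, 36 mm across, 21 mm high, origin under its centre
- rib_square: bystander: flat wooden rib 60 x 98 x 8 mm, origin under its centre
Not all that is in view belongs to the job. Leave any blue look-alike of the switch_key alone.

How it is judged:
By the outcome, as a careful person would: the job done as asked, in the order asked, and still so for the second after the job is handed in, while the arm keeps its last pose, push and grip.
It also fails if it takes over 54 s, if anything falls off the work surface, if the arm or the gripper's body presses on something with over 40 N, if the wrist force passes 120 N, or if a joint passes its speed limit or range.

## Working session

There is one attempt and no reset: what is moved stays moved. The work goes in short steps, Python scripts to look and compute and a tool call to move; the robot and the scene stay as the last step left them, time stands still between calls to the robot, and variables do not carry over. Pictures are saved under pics/ and viewed, at most 10 in all, crops included, and the job is handed in when it is done.

Besides the shell and the picture viewer there is one more tool, called as name(argument=value, ...), one argument or row to a line, values as JSON. move_arm: Moves the arm, as the interface text tells. Its arguments: {"type":"object","properties":{"plan":{"type":"string"},"grip_force":{"type":"number"}},"required":["plan"]}

```bash
ls; mkdir -p pics; cat > h.py <<'E'
import numpy as np, cv2
from rig import env, viewer, recognise, pinpoint
def ray(cal,px):
    K=np.array([[cal['fx'],0,cal['cx']],[0,cal['fy'],cal['cy']],[0,0,1.]])
    p=cv2.undistortPoints(np.array([[px]],float),K,np.array([cal['k1'],0,0,0,0.]))[0,0]
    R=np.array(cal['R']);t=np.array(cal['t'])
    d=R.T@np.array([p[0],p[1],1.]); return -R.T@t,d
def onz(cal,px,z):
    c,d=ray(cal,px); return c+d*(z-c[2])/d[2]
def tri(obs):
    A=np.zeros((3,3));b=np.zeros(3)
    for c,d in obs:
        d=d/np.linalg.norm(d);P=np.eye(3)-np.outer(d,d);A+=P;b+=P@c
    X=np.linalg.solve(A,b)
    return X,[np.linalg.norm(np.cross(X-c,d/np.linalg.norm(d))) for c,d in obs]
def cloud(cal,dep):
    h,w=dep.shape;u,v=np.meshgrid(np.arange(w),np.arange(h))
    K=np.array([[cal['fx'],0,cal['cx']],[0,cal['fy'],cal['cy']],[0,0,1.]])
    p=cv2.undistortPoints(np.stack([u,v],-1).reshape(-1,1,2).astype(float),K,np.array([cal['k1'],0,0,0,0.]))[:,0]
    X=np.c_[p,np.ones(len(p))]*dep.reshape(-1,1)
    return ((X-np.array(cal['t']))@np.array(cal['R'])).reshape(h,w,3)
E
cat > a.py <<'E'
from h import *
for n in ['top','side','wrist']:
    cal=viewer.calibration(n)
    im,d=viewer.get_image(n)
    cv2.imwrite(f'pics/{n}0.png',im[...,::-1]); np.savez(f'{n}0.npz',im=im,d=d,**cal)
    print(n,{k:np.round(v,3).tolist() for k,v in cal.items()})
    for o in ['switch_key','spindle_tip','holder_mouth','fuse_carrier','kiln_box']:
        r=pinpoint(n,o)
        for x in r[:3]: print(n,o,np.round(x['pixel'],1),round(x['conf'],2),np.round(onz(cal,x['pixel'],{'spindle_tip':.096,'holder_mouth':.082,'fuse_carrier':.06}.get(o,0)),3))
    for x in recognise(n,'switch_key')[:3]: print('ext',np.round(x['extent']),x['conf'])
E
python3 a.py
```

```text
pics
top {'fx': 413.362, 'fy': 413.362, 'cx': 278.76, 'cy': 207.36, 'k1': -0.005, 'R': [[-0.001, -1.0, -0.004], [-0.991, 0.001, -0.137], [0.137, 0.004, -0.991]], 't': [0.017, 0.533, 1.089]}
top switch_key [223.5 217.9] 0.76 [0.508 0.172 0.   ]
top switch_key [188.  212.4] 0.59 [0.524 0.272 0.   ]
top spindle_tip [293.8 209.6] 0.72 [ 0.519 -0.022  0.096]
top holder_mouth [342.9 215.8] 0.66 [ 0.504 -0.151  0.082]
top fuse_carrier [343.4 217.7] 0.83 [ 0.502 -0.155  0.06 ]
top kiln_box [318.1 218. ] 0.81 [ 0.508 -0.093  0.   ]
top kiln_box [207.8 154.4] 0.5 [0.691 0.22  0.   ]
ext [223. 220.  26.  17.] 0.63
ext [186. 213.  19.  25.] 0.52
side {'fx': 443.852, 'fy': 443.852, 'cx': 275.472, 'cy': 205.583, 'k1': -0.047, 'R': [[-0.987, -0.159, 0.004], [-0.108, 0.653, -0.75], [0.117, -0.741, -0.661]], 't': [0.508, 0.123, 1.376]}
side switch_key [274.5 266.2] 0.83 [0.491 0.166 0.   ]
side switch_key [255.7 292.4] 0.55 [0.527 0.27  0.   ]
side holder_mouth [284.1 178. ] 0.86 [ 0.51  -0.153  0.082]
side holder_mouth [274.7 200.6] 0.2 [ 0.523 -0.033  0.082]
side fuse_carrier [286.5 186.1] 0.72 [ 0.499 -0.139  0.06 ]
side kiln_box [282.5 208.6] 0.61 [ 0.505 -0.09   0.   ]
ext [258. 290.  22.  26.] 0.75
ext [273. 259.  17.  24.] 0.48
wrist {'fx': 313.574, 'fy': 313.574, 'cx': 279.165, 'cy': 208.244, 'k1': 0.016, 'R': [[0.298, 0.955, -0.0], [0.909, -0.283, 0.306], [0.292, -0.091, -0.952]], 't': [-0.55, -0.04, 0.38]}
```

```bash
python3 -c "
import cv2
a=cv2.imread('pics/top0.png')[120:300,150:400];b=cv2.imread('pics/side0.png')[140:320,190:370]
a=cv2.resize(a,None,fx=3,fy=3,interpolation=2);cv2.imwrite('pics/topc.png',a)
cv2.imwrite('pics/sidec.png',cv2.resize(b,None,fx=3,fy=3,interpolation=2))"
```

```text
(no output)
```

View pics/topc.png

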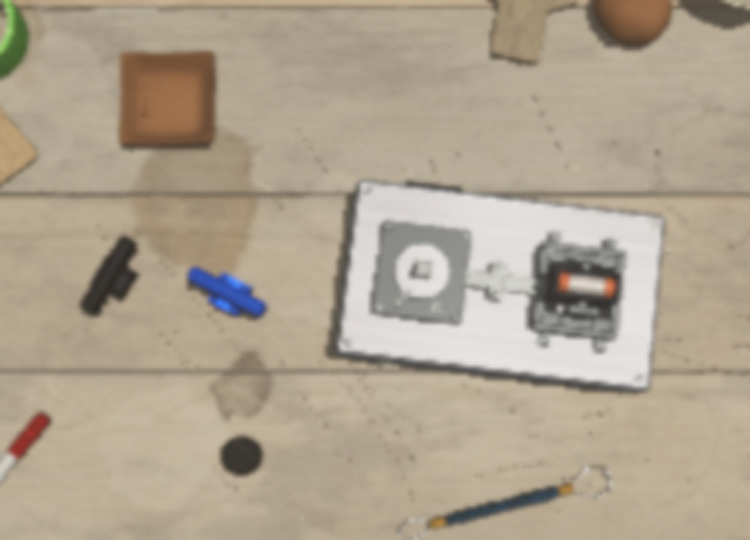

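View pics/sidec.png

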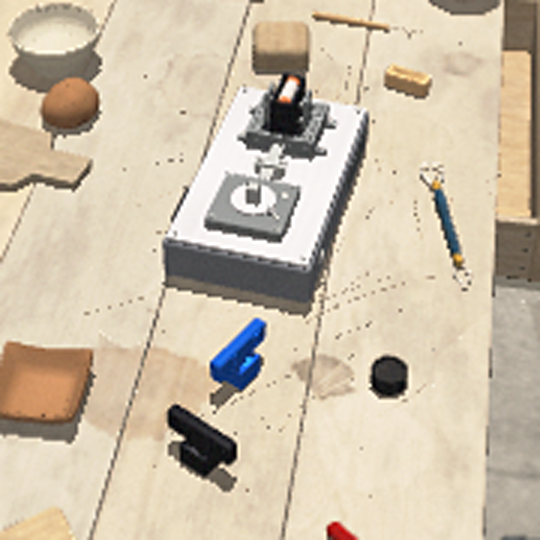

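The black key is at about (110,275) in the top crop and (200,440) in the side crop. The blue look-alike lies between it and the box. The box is yawed a few degrees, with the spindle at (422,268) and the carrier at (585,285) in the top crop.

```bash
cat > b.py <<'E'
from h import *
s=env.observe(); print(np.round(s['position'],4),np.round(s['tool_rot'],3).tolist(),s['grip_width'],s['ft_force'],s['time_s'])
for n in ['top','side']:
    D=np.load(n+'0.npz');cal={k:D[k] for k in ['fx','fy','cx','cy','k1','R','t']}
    P=cloud(cal,D['d']);im=D['im'].astype(int)
    m=(im.max(2)<70)&(np.hypot(P[...,0]-.524,P[...,1]-.272)<.07)&(P[...,2]>.035)
    Q=P[m];c,(w,h),a=cv2.minAreaRect(Q[:,:2].astype(np.float32)*1000)
    u,_,v=np.linalg.svd(Q[:,:2]-Q[:,:2].mean(0));print(n,len(Q),np.round(c,1),w,h,a,'ang',np.degrees(np.arctan2(v[0,1],v[0,0])),'ztop',np.percentile(Q[:,2],[50,95]),Q[:,:2].mean(0))
    # box top
    m=(abs(P[...,2]-.06)<.006)&(P[...,1]<.1)&(P[...,1]>-.3)&(P[...,0]>.38)&(P[...,0]<.66)
    Q=P[m];c,wh,a=cv2.minAreaRect(Q[:,:2].astype(np.float32)*1000);print('box',len(Q),np.round(c,1),wh,a,np.median(Q[:,2]))
    m=(P[...,2]>.1)&(P[...,1]<-.08)&(P[...,1]>-.25)&(P[...,0]>.4)&(P[...,0]<.6);print('carrier',P[m].mean(0),m.sum())
w=viewer.calibration('wrist');C=-np.array(w['R']).T@np.array(w['t']);T=np.array(s['tool_rot'])
print('cam in tool',T.T@(C-s['position']),(T.T@np.array(w['R']).T).round(3).tolist())
E
python3 b.py
```

```text
[0.164  0.5249 0.2313] [[-0.955, 0.298, -0.0], [0.298, 0.955, -0.0], [0.0, -0.0, -1.0]] 0.08529620284555443 [-0.64657821  0.17290138 -0.00555182] 1.05
top 137 [520.9 269. ] 12.57674503326416 70.56437683105469 61.003414154052734 ang 150.79940872050872 ztop [0.04890029 0.05252464] [0.52067496 0.26768405]
box 3993 [510.8 -83.9] (278.8205871582031, 158.81527709960938) 83.06539916992188 0.06025994832954883
carrier [ 0.50244491 -0.14866834  0.11857293] 328
side 151 [522.8 270.7] 16.627925872802734 74.42725372314453 57.501251220703125 ang 150.6857510789727 ztop [0.045758  0.0502943] [0.52209856 0.27345246]
box 1628 [511.6 -83.3] (283.1171875, 157.57371520996094) 82.79413604736328 0.05926374988122836
carrier [ 0.50446844 -0.14400833  0.11513917] 179
cam in tool [ 0.07893721 -0.00024227 -0.14287426] [[0.001, -0.952, -0.306], [1.0, 0.001, 0.0], [0.0, -0.306, 0.952]]
```

move_arm(
  plan="-0.042 -0.0137 0 0 0 0 0.085;-0.042 -0.0137 0 0 0 0 0.085;-0.042 -0.0137 0 0 0 0 0.085;-0.042 -0.0137 0 0 0 0 0.085;-0.042 -0.0137 0 0 0 0 0.085;-0.042 -0.0137 0 0 0 0 0.085;-0.042 -0.0137 0 0 0 0 0.085;-0.042 -0.0137 0 0 0 0 0.085;-0.042 -0.0137 0 0 0 0 0.085;-0.042 -0.0137 0 0 0 0 0.085;0 0 0 0 0 0.105 0.085;0 0 0 0 0 0.105 0.085",
)

```text
time_s: 2.55
position: [0.5245, 0.2684, 0.2311]
tool_rot: [[-0.869, 0.495, -0.0], [0.495, 0.869, -0.0], [0.0, -0.0, -1.0]]
ft_force: [-0.6, -0.3, 0.7]
grip_width: 0.0851
gripper_force: 0.0
```

```bash
cat > c.py <<'E'
from h import *
import sys
tag=sys.argv[1]
s=env.observe(); p=np.array(s['position']);T=np.array(s['tool_rot'])
print(np.round(p,4),'yyaw',np.degrees(np.arctan2(T[1,1],T[0,1])),'z',T[:,2].round(4),s['grip_width'],np.round(s['ft_force'],1),s['time_s'])
cal=viewer.calibration('wrist');im,d=viewer.get_image('wrist')
cv2.imwrite(f'pics/w{tag}.png',im[...,::-1]);np.savez(f'w{tag}.npz',im=im,d=d,**cal)
for o in sys.argv[2:]:
    zz={'spindle_tip':.096,'holder_mouth':.082,'fuse_carrier':.06}.get(o,0)
    for x in pinpoint('wrist',o)[:2]: print(o,np.round(x['pixel'],1),round(x['conf'],2),np.round(onz(cal,x['pixel'],zz),4))
E
cat > key.py <<'E'
from h import *
import sys
D=np.load(sys.argv[1]);cal={k:D[k] for k in ['fx','fy','cx','cy','k1','R','t']}
P=cloud(cal,D['d']);im=D['im'].astype(int)
m=(im.max(2)<80)&(np.hypot(P[...,0]-.522,P[...,1]-.270)<.06)&(P[...,2]>.04)&(P[...,2]<.06)
n,l,st,_=cv2.connectedComponentsWithStats(m.astype(np.uint8));m=l==1+np.argmax(st[1:,4])
Q=P[m];c,wh,a=cv2.minAreaRect(Q[:,:2].astype(np.float32)*1000)
_,_,v=np.linalg.svd(Q[:,:2]-Q[:,:2].mean(0));print(len(Q),np.round(c,1),wh,a,'svd',np.degrees(np.arctan2(v[0,1],v[0,0])),Q.mean(0),np.percentile(Q[:,2],[10,50,90]))
E
python3 c.py 1 switch_key; python3 key.py w1.npz
```

```text
[0.5245 0.2684 0.2311] yyaw 60.358280400426956 z [-4.e-04 -1.e-04 -1.e+00] 0.08508506447520228 [-0.6 -0.3  0.7] 2.55
switch_key [196.7 206.2] 0.8 [ 0.5069  0.1595 -0.    ]
switch_key [421.2 211.1] 0.63 [0.6512 0.4004 0.    ]
904 [520.5 270.1] (14.938203811645508, 73.66857147216797) 60.76044845581055 svd -29.678801093567564 [0.51885847 0.27096573 0.04856202] [0.0465097  0.04892797 0.04999615]
```

View pics/w1.png

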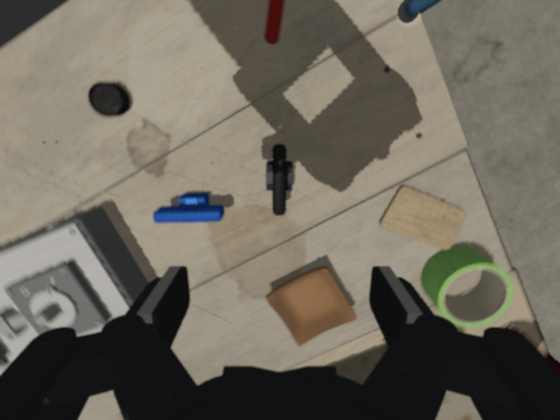

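The black key stands upright at (279,180) with its bar along the tool's x. The blue key's nearest end is about 60 mm away, so I'll descend with the fingers only half open.

move_arm(
  plan="0.0043 -0.0006 0.05 0 0 0 0.05;0 0 0.06 0 0 0 0.05;0 0 0.06 0 0 0 0.05;0 0 0.0331 0 0 0 0.05;0 0 0 0 0 0 0.05;0 0 0 0 0 0 0;0 0 0 0 0 0 0;0 0 0 0 0 0 0;0 0 0 0 0 0 0;0 0 0 0 0 0 0",
  grip_force=70,
)

```text
time_s: 3.9
position: [0.5208, 0.2708, 0.0301]
tool_rot: [[-0.872, 0.49, 0.003], [0.49, 0.872, 0.001], [-0.002, 0.002, -1.0]]
ft_force: [-1.2, -0.9, 6.5]
grip_width: 0.0124
gripper_force: 68.8
```

move_arm(
  plan="0 0 -0.06 0 0 0 0;-0.0276 -0.0495 -0.028 0 0 0 0;-0.0276 -0.0495 -0.028 0 0 0 0;-0.0276 -0.0495 -0.028 0 0 0 0;-0.0276 -0.0495 -0.028 0 0 0 0;-0.0276 -0.0495 -0.028 0 0 0 0;0 0 0 0 0 0.186 0;0 0 0 0 0 0.186 0;0 0 0 0 0 0.186 0;0 0 0 0 0 0.186 0;0 0 0 0 0 0.186 0;0 0 0 0 0 0.186 0",
)

```text
time_s: 5.4
position: [0.5187, -0.0096, 0.2274]
tool_rot: [[0.064, 0.998, 0.001], [0.998, -0.064, -0.0], [-0.0, 0.001, -1.0]]
ft_force: [-0.6, -0.3, -0.6]
grip_width: 0.0125
gripper_force: 68.9
```

```bash
python3 c.py 2 spindle_tip holder_mouth fuse_carrier switch_key; cat > box.py <<'E'
from h import *
import sys
D=np.load(sys.argv[1]);cal={k:D[k] for k in ['fx','fy','cx','cy','k1','R','t']}
P=cloud(cal,D['d']);im=D['im'].astype(int)
m=(abs(P[...,2]-.096)<.006)&(np.hypot(P[...,0]-.52,P[...,1]+.012)<.03)
Q=P[m];print('tip',len(Q),Q.mean(0))
if len(Q)>5: print(cv2.minAreaRect(Q[:,:2].astype(np.float32)*1000))
m=(abs(P[...,2]-.06)<.005)&(P[...,1]<.1)&(P[...,1]>-.3)&(P[...,0]>.38)&(P[...,0]<.66)
Q=P[m];print('box',cv2.minAreaRect(Q[:,:2].astype(np.float32)*1000),np.median(Q[:,2]))
E
python3 box.py w2.npz
```

```text
[ 0.5187 -0.0096  0.2274] yyaw -3.658078650945 z [ 1.1e-03 -3.0e-04 -1.0e+00] 0.012541867334947802 [-0.6 -0.3 -0.6] 5.4
spindle_tip [281.8 201.6] 0.91 [ 0.5204 -0.0132  0.096 ]
switch_key [257.1  15.6] 0.61 [0.5062 0.1592 0.    ]
switch_key [277.8 246.5] 0.6 [ 0.5107 -0.1019  0.    ]
tip 77 [ 0.52011849 -0.00842305  0.09444365]
((519.9293212890625, -8.95483684539795), (4.274271488189697, 12.86421012878418), 86.08138275146484)
box ((511.080078125, -83.82273864746094), (274.5696105957031, 157.4366455078125), 82.93926239013672) 0.06026983173015584
```

View pics/w2.png

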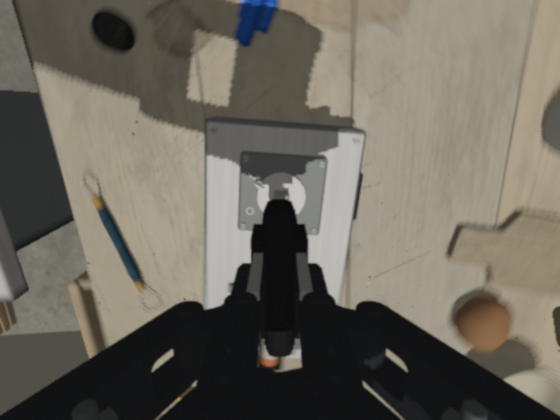

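The key hides part of the spindle at (282,200), so I'll shift the arm to look at it unobstructed and also check the key's pose in the hand.

move_arm(
  plan="-0.035 0 0 0 0 0 0;-0.035 0 0 0 0 0 0;0 0 0 0 0 0 0",
)

```text
time_s: 6.02
position: [0.5147, -0.0812, 0.2267]
tool_rot: [[0.058, 0.998, 0.0], [0.998, -0.058, -0.0], [-0.0, 0.0, -1.0]]
ft_force: [-0.0, 0.8, -0.3]
grip_width: 0.0126
gripper_force: 68.9
```

```bash
python3 c.py 3 spindle_tip ; python3 box.py w3.npz; cat > hand.py <<'E'
from h import *
s=env.observe();p=np.array(s['position']);T=np.array(s['tool_rot'])
D=np.load('w3.npz');cal={k:D[k] for k in ['fx','fy','cx','cy','k1','R','t']}
L=(cloud(cal,D['d'])-p)@T
m=(abs(L[...,1])<.02)&(abs(L[...,0])<.06)&(L[...,2]<.04)&(L[...,2]>-.03)
Q=L[m];print(len(Q))
for a in np.arange(-.03,.04,.005):
    q=Q[(Q[:,2]>=a)&(Q[:,2]<a+.005)]
    if len(q)>3: print(round(a,3),len(q),np.percentile(q[:,0],[1,50,99]).round(4),np.percentile(q[:,1],[2,50,98]).round(4))
im=D['im'][:230,180:400,::-1];cv2.imwrite('pics/w3c.png',cv2.resize(im,None,fx=3,fy=2.6,interpolation=2))
E
python3 hand.py; python3 -c "
import cv2;a=cv2.imread('pics/w3.png')[90:250,190:370];cv2.imwrite('pics/w3c.png',cv2.resize(a,None,fx=4,fy=3.7,interpolation=2)); print(a.shape)"
```

```text
[ 0.5147 -0.0812  0.2267] yyaw -3.3362506584604508 z [ 1.e-04 -3.e-04 -1.e+00] 0.01257750163104642 [-0.   0.8 -0.3] 6.025
spindle_tip [280.4 117. ] 0.84 [ 0.5192 -0.0109  0.096 ]
tip 274 [ 0.51988458 -0.01409654  0.09541269]
((519.5924682617188, -14.282093048095703), (13.14383316040039, 13.568193435668945), 86.86418151855469)
box ((511.3099670410156, -83.66879272460938), (273.9583435058594, 157.47189331054688), 83.24192810058594) 0.0602293254899826
6949
-0.03 465 [-0.0094  0.0052  0.0095] [-0.0194  0.0058  0.0189]
-0.025 528 [-0.0308  0.0069  0.0301] [-0.0191 -0.0005  0.0187]
-0.02 4360 [-0.0383  0.0048  0.0339] [-0.0123 -0.0001  0.0115]
-0.015 458 [-0.0351  0.0089  0.0347] [-0.0191 -0.0012  0.0185]
-0.01 279 [0.0043 0.009  0.0347] [-0.0179 -0.0005  0.0171]
-0.005 127 [0.0082 0.0336 0.0348] [-0.0117 -0.0001  0.0113]
0.0 88 [0.0009 0.0311 0.0347] [-0.0151 -0.0003  0.0145]
0.005 371 [0.003  0.0087 0.0119] [-0.0151 -0.0093  0.0145]
0.01 89 [0.011  0.0115 0.012 ] [-0.0151 -0.0095  0.0143]
0.015 71 [0.0108 0.0115 0.012 ] [-0.0153 -0.0099  0.0143]
0.02 63 [0.0111 0.0114 0.0119] [-0.0152 -0.0102  0.0142]
0.025 49 [0.011  0.0115 0.0119] [-0.015   0.0093  0.0141]
(160, 180, 3)
```

View pics/w3c.png

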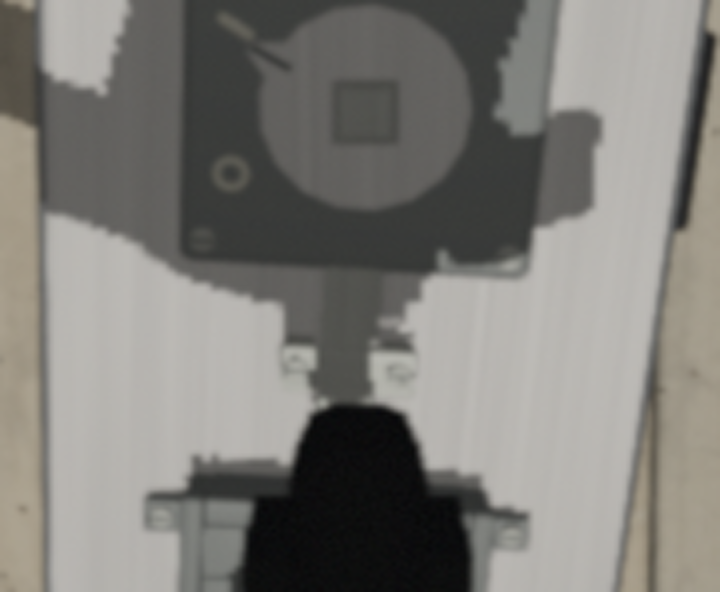

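move_arm(
  plan="0.0353 0.0007 0 0 0 0 0;0.0353 0.0008 0.03 0 0 0 0;0 0 0.04 0 0 0 0;0 0 0.025 0 0 0 0;0 0 0 0 0 0 0;0 0 0 0 0 0 0",
)

```text
time_s: 6.88
position: [0.5209, -0.0088, 0.1328]
tool_rot: [[0.057, 0.998, 0.002], [0.998, -0.057, -0.0], [-0.0, 0.002, -1.0]]
ft_force: [0.4, -0.2, -1.2]
grip_width: 0.0122
gripper_force: 68.9
```

```bash
cat > st.py <<'E'
from h import *
s=env.observe();T=np.array(s['tool_rot']);print(np.round(s['position'],4),np.degrees(np.arctan2(T[1,1],T[0,1])),np.round(s['ft_force'],1),np.round(s['wrist_torque'],2),s['time_s'],np.round(s['q'],1))
for n in ['top','side']:
    D=np.load(n+'0.npz');cal={k:D[k] for k in ['fx','fy','cx','cy','k1','R','t']}
    P=cloud(cal,D['d']);m=(P[...,2]>.088)&(np.hypot(P[...,0]-.52,P[...,1]+.012)<.025);print(n,m.sum(),P[m].mean(0).round(4))
E
python3 st.py
```

```text
[ 0.5209 -0.0088  0.1328] -3.2625529757495806 [ 0.4 -0.2 -1.2] [ 0.   -0.01 -0.04] 6.875 [-14.   24.4  88.    0.   67.5 -10.7]
top 28 [ 0.5195 -0.0129  0.0956]
side 18 [ 0.5216 -0.0119  0.0929]
```

move_arm(
  plan="-0.0014 -0.0005 0 0 0 0 0;0 0 0.005 0 0 0 0;0 0 0.004 0 0 0 0;0 0 0.003 0 0 0 0;0 0 0 0 0 0 0",
)

```text
time_s: 7.5
position: [0.5198, -0.0111, 0.1194]
tool_rot: [[0.058, 0.998, -0.0], [0.998, -0.058, -0.001], [-0.001, -0.0, -1.0]]
ft_force: [0.9, -5.9, -3.0]
grip_width: 0.0119
gripper_force: 68.7
```

```bash
python3 st.py | head -1
```

```text
[ 0.5198 -0.0111  0.1194] -3.327638704381865 [ 0.9 -5.9 -3. ] [-1.09 -0.16  0.05] 7.5 [-14.3  25.3  89.1  -0.1  65.6 -10.9]
```

move_arm(
  plan="-0.001 0 0.003 0 0 0 0;0 0 0.004 0 0 0 0;0 0 0.003 0 0 0 0;0 0 0.002 0 0 0 0;0 0 0.001 0 0 0 0;0 0 0 0 0 0 0",
)

```text
time_s: 8.25
position: [0.5198, -0.0114, 0.1075]
tool_rot: [[0.058, 0.998, 0.001], [0.998, -0.058, -0.0], [-0.0, 0.001, -1.0]]
ft_force: [-1.9, -2.3, 8.4]
grip_width: 0.0125
gripper_force: 70.3
```

```bash
python3 st.py | head -1
```

```text
[ 0.5198 -0.0114  0.1075] -3.316553529523826 [-1.9 -2.3  8.4] [-0.32  0.33 -0.04] 8.25 [-14.3  26.2  90.   -0.   63.8 -11. ]
```

move_arm(
  plan="0 0 0.002 0 0 0 0;0 0 0.001 0 0 0 0;0 0 0 0 0 0 0;0 0 0 0 0 0 0",
)

```text
time_s: 8.75
position: [0.52, -0.0114, 0.1072]
tool_rot: [[0.058, 0.998, 0.003], [0.998, -0.058, -0.001], [-0.001, 0.003, -1.0]]
ft_force: [-11.6, 0.6, 35.5]
grip_width: 0.0124
gripper_force: 74.0
```

```bash
python3 st.py | head -1
```

```text
[ 0.52   -0.0114  0.1072] -3.2979348935327795 [-11.6   0.6  35.5] [-0.02  1.95 -0.01] 8.75 [-14.3  26.1  90.1  -0.   63.6 -11. ]
```

move_arm(
  plan="0 0 -0.002 0 0 0 0;0 -0.0005 0 0 0 -0.17 0;0 -0.0005 0 0 0 -0.17 0;0 -0.0005 0 0 0 -0.17 0;0 -0.0005 0 0 0 -0.17 0;0 -0.0005 0 0 0 -0.17 0;0 -0.0005 0 0 0 -0.15 0;0 0 0 0 0 0 0",
)

```text
time_s: 9.75
position: [0.5189, -0.0127, 0.1074]
tool_rot: [[-0.81, 0.587, 0.006], [0.587, 0.81, -0.001], [-0.005, 0.003, -1.0]]
ft_force: [2.4, 0.0, 12.2]
grip_width: 0.0125
gripper_force: 70.7
```

```bash
python3 st.py | head -1
```

```text
[ 0.5189 -0.0127  0.1074] 54.05800379588373 [ 2.4  0.  12.2] [-0.05 -0.54  0.09] 9.75 [-14.5  26.   90.4   0.1  63.3 -68.6]
```

move_arm(
  plan="0 0 0 0 0 -0.06 0;0 0 0 0 0 -0.05 0;0 0 0 0 0 0 0",
)

```text
time_s: 10.12
position: [0.5188, -0.0127, 0.1074]
tool_rot: [[-0.869, 0.496, 0.006], [0.496, 0.869, -0.001], [-0.005, 0.002, -1.0]]
ft_force: [2.8, -1.7, 11.2]
grip_width: 0.0121
gripper_force: 70.7
```

```bash
python3 st.py | head -1
```

```text
[ 0.5188 -0.0127  0.1074] 60.29545187476602 [ 2.8 -1.7 11.2] [-0.16 -0.42  0.03] 10.125 [-14.5  26.   90.4   0.   63.3 -74.8]
```

move_arm(
  plan="0 0 0 0 0 -0.04 0;0 0 0 0 0 -0.04 0",
)

```text
time_s: 10.38
position: [0.5188, -0.0128, 0.1074]
tool_rot: [[-0.905, 0.425, 0.006], [0.425, 0.905, -0.001], [-0.005, 0.002, -1.0]]
ft_force: [1.0, -2.5, 12.5]
grip_width: 0.0124
gripper_force: 70.9
```

```bash
python3 st.py | head -1
```

```text
[ 0.5188 -0.0128  0.1074] 64.86035811195931 [ 1.  -2.5 12.5] [-0.34 -0.34 -0.63] 10.375 [-14.5  26.   90.4   0.   63.3 -79.4]
```

move_arm(
  plan="0 0 0 0 0 -0.04 0;0 0 0 0 0 0 0",
)

```text
time_s: 10.62
position: [0.5188, -0.0128, 0.1074]
tool_rot: [[-0.921, 0.39, 0.006], [0.39, 0.921, -0.001], [-0.005, 0.002, -1.0]]
ft_force: [2.5, -1.2, 12.3]
grip_width: 0.0127
gripper_force: 71.3
```

```bash
python3 st.py | head -1
```

```text
[ 0.5188 -0.0128  0.1074] 67.06332138306303 [ 2.5 -1.2 12.3] [-0.26 -0.31 -0.78] 10.625 [-14.5  26.   90.4   0.1  63.3 -81.6]
```

move_arm(
  plan="0 0 -0.001 0 0 0.08 0.01;0 0 0 0 0 0 0.05;0 0 0 0 0 0 0.05;0 0 0 0 0 0 0.05;0 0 -0.04 0 0 0 0.05;0 0 -0.06 0 0 0 0.085;-0.0163 -0.0427 0 0 0 0 0.085;-0.0163 -0.0427 0 0 0 0 0.085;-0.0163 -0.0427 0 0 0 0 0.085;0 0 0 0 0 0.18 0.085;0 0 0 0 0 0.18 0.085;0 0 0 0 0 0.18 0.085",
)

```text
time_s: 12.12
position: [0.5012, -0.1487, 0.2064]
tool_rot: [[-0.52, 0.854, -0.001], [0.854, 0.52, 0.0], [0.001, -0.0, -1.0]]
ft_force: [-0.9, -0.7, 0.8]
grip_width: 0.0847
gripper_force: 0.0
```

move_arm(
  plan="0 0 0 0 0 0.18 0.085;0 0 0 0 0 0.18 0.085;0 0 0 0 0 0.18 0.085;0 0 0 0 0 0.13 0.085;0 0 0 0 0 0 0.085",
)

```text
time_s: 12.75
position: [0.5013, -0.1486, 0.2065]
tool_rot: [[0.116, 0.993, -0.0], [0.993, -0.116, 0.0], [0.0, -0.0, -1.0]]
ft_force: [-0.2, -0.0, -0.3]
grip_width: 0.0848
gripper_force: 0.0
```

```bash
python3 c.py 4 holder_mouth fuse_carrier switch_key spindle_tip; cat > e.py <<'E'
from h import *
D=np.load('w4.npz');cal={k:D[k] for k in ['fx','fy','cx','cy','k1','R','t']}
P=cloud(cal,D['d']);im=D['im'].astype(int)
k=(np.hypot(P[...,0]-.52,P[...,1]+.013)<.05)&(P[...,2]>.118)&(P[...,2]<.14)
Q=P[k];print('key',len(Q),Q.mean(0).round(4),np.percentile(Q[:,2],[10,50,90]),cv2.minAreaRect(Q[:,:2].astype(np.float32)*1000))
k=(np.hypot(P[...,0]-.503,P[...,1]+.149)<.05)&(P[...,2]>.11)&(P[...,2]<.128)
Q=P[k];print('car',len(Q),Q.mean(0).round(4),cv2.minAreaRect(Q[:,:2].astype(np.float32)*1000),np.percentile(Q[:,2],[5,50,95]))
E
python3 e.py
```

```text
[ 0.5013 -0.1486  0.2065] yyaw -6.668689888816258 z [-4.e-04  3.e-04 -1.e+00] 0.08481045539367855 [-0.2 -0.  -0.3] 12.75
fuse_carrier [279.7 195.4] 0.82 [ 0.501  -0.1504  0.06  ]
switch_key [281.4  26. ] 0.95 [0.5206 0.0041 0.    ]
spindle_tip [205.3 334.3] 0.56 [ 0.4142 -0.2711  0.096 ]
key 2306 [ 0.5266 -0.0202  0.1254] [0.12250682 0.12605936 0.12733984] ((521.45263671875, -15.06634521484375), (15.720871925354004, 71.39815521240234), 60.28176498413086)
car 2850 [ 0.5032 -0.1492  0.1202] ((502.950439453125, -150.7790985107422), (56.44536590576172, 49.44504928588867), 82.65239715576172) [0.11325094 0.12146041 0.12318451]
```

View pics/w4.png

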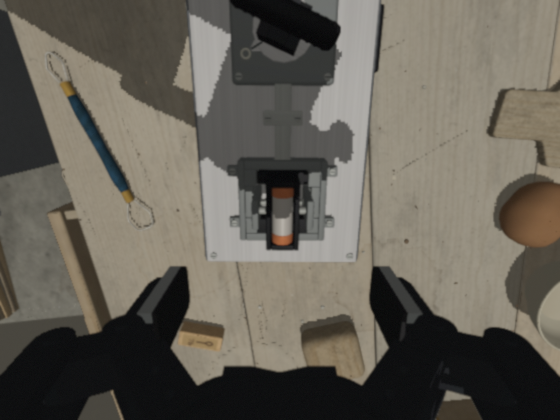

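The key is seated: its top is at 126 mm and its bar at 150°, which matches OFF plus the play, with the nose at the ring. The carrier is centred at about (282,205), so next I lower onto the catches and pinch.

move_arm(
  plan="-0.0007 0.0018 0.05 0 0 0 0.085;0 0 0.05 0 0 0 0.085;0 0 0.0195 0 0 0 0.085;0 0 0 0 0 0 0.085;0 0 0 0 0 0 0.06;0 0 0 0 0 0 0.05;0 0 0 0 0 0 0.03;0 0 0 0 0 0 0.03;0 0 0 0 0 0 0.03;0 0 0 0 0 0 0.03",
  grip_force=50,
)

```text
time_s: 14.25
position: [0.5035, -0.1499, 0.0895]
tool_rot: [[0.118, 0.993, 0.002], [0.993, -0.118, -0.002], [-0.001, 0.003, -1.0]]
ft_force: [-5.4, 1.5, 17.0]
grip_width: 0.0343
gripper_force: 50.1
```

```bash
python3 st.py | head -1
```

```text
[ 0.5035 -0.1499  0.0895] -6.7542103786983265 [-5.4  1.5 17. ] [ 0.29  0.84 -0.12] 14.25 [-29.5  28.   90.5  -0.   61.4 -22.7]
```

move_arm(
  plan="0 0 -0.0025 0 0 0 0.03;0 0 -0.003 0 0 0 0.03;0 0 -0.003 0 0 0 0.03;0 0 0 0 0 0 0.03",
)

```text
time_s: 14.75
position: [0.5032, -0.1497, 0.0958]
tool_rot: [[0.118, 0.993, 0.0], [0.993, -0.118, -0.0], [-0.0, 0.0, -1.0]]
ft_force: [0.1, -0.4, -1.4]
grip_width: 0.0338
gripper_force: 50.1
```

```bash
python3 st.py | head -1
```

```text
[ 0.5032 -0.1497  0.0958] -6.7593553732714495 [ 0.1 -0.4 -1.4] [ 0.   -0.04  0.02] 14.75 [-29.5  27.5  90.    0.   62.5 -22.7]
```

move_arm(
  plan="0 0 -0.008 0 0 0 0.03;0 0 -0.01 0 0 0 0.03;0 0 -0.01 0 0 0 0.03;0 0 -0.015 0 0 0 0.03;0 0 -0.02 0 0 0 0.03;0 0 -0.02 0 0 0 0.03;0 0 -0.02 0 0 0 0.03;0 0 -0.01 0 0 0 0.03;0 0 0 0 0 0 0.03;0 0 0 0 0 0 0.03",
)

```text
time_s: 16.0
position: [0.5028, -0.1495, 0.2079]
tool_rot: [[0.118, 0.993, -0.001], [0.993, -0.118, 0.001], [0.001, -0.001, -1.0]]
ft_force: [0.1, -0.2, -2.2]
grip_width: 0.0333
gripper_force: 50.2
```

```bash
python3 st.py | head -1; python3 - <<'E'
from h import *
im=np.hstack([viewer.get_image('side')[0][120:330,180:380],viewer.get_image('wrist')[0][0:420:2,80:480:2]])
cv2.imwrite('pics/f.png',cv2.resize(im[...,::-1],None,fx=2,fy=2,interpolation=2))
E
```

```text
[ 0.5028 -0.1495  0.2079] -6.763253871112834 [ 0.1 -0.2 -2.2] [-0.01  0.07  0.01] 16.0 [-29.5  20.4  80.7  -0.   79.1 -22.7]
```

View pics/f.png

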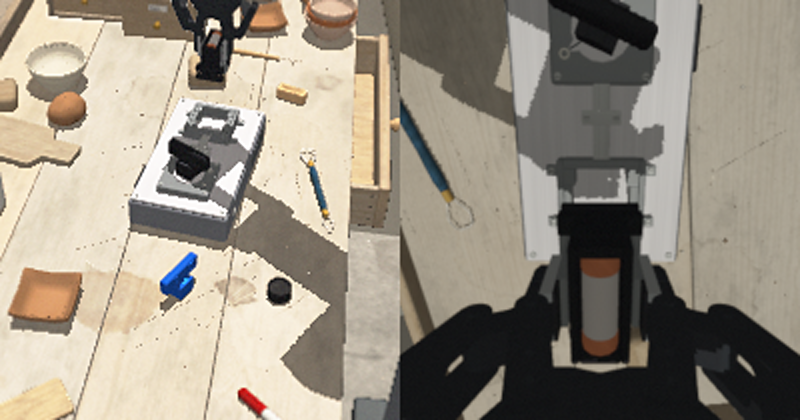

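The carrier at (210,50) in the side view is clear of the empty holder and upright, and the key is still on the spindle. I'll hold it a moment to check the grip is steady.

move_arm(
  plan="0 0 0 0 0 0 0.03;0 0 0 0 0 0 0.03;0 0 0 0 0 0 0.03;0 0 0 0 0 0 0.03;0 0 0 0 0 0 0.03;0 0 0 0 0 0 0.03;0 0 0 0 0 0 0.03;0 0 0 0 0 0 0.03",
)

```text
time_s: 17.1
position: [0.5031, -0.1497, 0.2086]
tool_rot: [[0.118, 0.993, -0.0], [0.993, -0.118, 0.0], [-0.0, -0.0, -1.0]]
ft_force: [-0.6, -0.2, -2.2]
grip_width: 0.0336
gripper_force: 50.2
```

```bash
cat > f.py <<'E'
from h import *
s=env.observe();p=np.array(s['position']);T=np.array(s['tool_rot'])
cal=viewer.calibration('wrist');im,d=viewer.get_image('wrist');L=(cloud(cal,d)-p)@T
m=(abs(L[...,1])<.014)&(abs(L[...,0])<.03)&(L[...,2]<.03)&(L[...,2]>-.06);print('carrier top z in tool',np.percentile(L[m][:,2],[2,5,10,30,50]).round(4))
for z in np.arange(-.04,.03,.01):
    q=L[(abs(L[...,0]-.01)<.006)&(abs(L[...,2]-z)<.005)&(abs(L[...,1])<.04)]
    print(round(z,3),len(q),np.percentile(q[:,1],[1,99]).round(4) if len(q)>3 else '')
cal=viewer.calibration('side');im,d=viewer.get_image('side');P=cloud(cal,d)
m=(im.max(2)<70)&(np.hypot(P[...,0]-.503,P[...,1]+.149)<.045)&(P[...,2]>.1);print('side zmin',np.percentile(P[m][:,2],[0,2,5]))
E
python3 f.py
```

```text
carrier top z in tool [-0.0335 -0.0332 -0.033  -0.0323 -0.0315]
-0.04 935 [-0.0376  0.0362]
-0.03 2537 [-0.0298  0.0289]
-0.02 890 [-0.0304  0.0296]
-0.01 476 [-0.03    0.0294]
0.0 83 [-0.0213  0.0227]
0.01 52 [-0.0191  0.0181]
0.02 147 [-0.0233  0.0225]
0.03 0 
side zmin [0.17619985 0.18289093 0.19437868]
```

```bash
python3 -c "
from rig import env
print(env.close_job())"
```

```text
the job is handed in; nothing more can be done
None
```

I handed the job in at about 17 s: the key is fully down on the spindle, turned to its stop at OFF and left on. The carrier is out and held upright with both catches squeezed, its underside about 0.18 m above the bench, roughly 0.1 m above the holder.

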